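# Clamp the sharpening stone in its holder

### The job

Get the knife-sharpening stone ready for use: lay the long smooth stone gently, flat and centred, along the bed of its holder, slide the loose jaw up until the stone is held between the two jaws with no gap at either end, and lock the jaw by turning its wing knob clockwise as far as it goes. Do not disturb the other things on the worktop; the short grooved flattening block stays where it is.

Things in the scene. Friction and masses are not known exactly. Their poses are not given: they have to be found in the camera images.
- sharpening_stone: the sharpening stone: a smooth plain bar, 180 x 50 x 25 mm, about 0.5 kg, dark grey below, paler above; lies flat on the worktop to the left or right of the holder (behind the left place stands a microwave: front and door handle at world x = 0.63 m, y 0.04 to 0.47 m, 0.27 m high). Origin: centre of its underside; x along its 180 mm length, y across its 50 mm width, z up.
- flattening_block: a shorter dark grey block, 115 x 52 x 24 mm, with grooves across its top; lies on the other side of the holder and is not wanted. Origin: centre of its underside, x along its length, z up.
- holder: fixed stone holder: rail along its y (y -178 to 158 mm, 44 wide, top z 26) on cross feet (96 across x, 26 along y, 12 high, at y -150 and 130). Black rubber bed strips (y -38 to 138), top z 32, carry the stone. Fixed jaw at the +y end; sliding jaw with wing knob at the -y end; both 50 wide, up to z 46. Origin on the worktop under the rail; a clamped stone has its origin at (0, 50, 32).
- fixed_jaw_face (a point): middle of the upright inner face of the fixed jaw, at (0, 140, 39) mm in the holder's frame; the face looks to the holder's -y. Axes as the holder's.
- bed_center (a point): point on the bed where the centre of the underside of the clamped stone belongs, (0, 50, 32) mm in the holder's frame. Axes as the holder's.
- sliding_jaw (a joint): travel of the sliding jaw along the holder's +y (m): 0 fully open (230 mm between the jaw faces), growing as it closes; 0.050 leaves exactly the stone's 180 mm; stop at 0.08. It slides with about 2 N while the knob is loose and is held by about 35 N when the knob is tight.
- sliding_jaw_face (a point): middle of the upright face of the sliding jaw that looks to the stone (holder's +y), 39 mm above the worktop; moves with the jaw. The jaw is 11 mm thick with a flat carriage plate (46 mm wide, top 34 mm above the worktop) reaching 74 mm behind the face.
- clamp_knob (a joint): turn of the wing knob (rad), clockwise seen from above: 0 fully loose (wings straight across the rail, along the holder's x), 1.4 fully tight against its stop (wings nearly in line with the rail). The clamp starts to bite at about 0.7 and takes up to 0.2 N m.
- knob_grip (a point): point on the knob's upright axis at the middle of its wings, 56 mm above the worktop and 48 mm behind the sliding jaw's face; turns with the knob. The wings are one upright bar, 48 mm long along this point's x, 12 mm thick along its y (pinch there), from 43 to 66 mm above the worktop, above a round hub of 24 mm diameter.
- mug: tall two-tone mug, 78 x 116 x 101 mm, at the left; origin at the centre of its underside
- tumbler: empty clear glass tumbler, 76 mm diameter, 96 mm high, at the right; origin at the centre of its underside
- scissors: kitchen scissors, 87 x 199 x 9 mm, lying at the right behind the work; origin at the centre of the underside
- peeler: vegetable peeler, 170 x 25 x 18 mm, lying behind the holder, in front of the chopping board; origin at the centre of its underside

How it is judged:
By the outcome, as a careful person would: the job done as asked, in the order asked, and still so for the second after the job is handed in, with the robot touching nothing.
It also fails if it takes over 54 s, if anything falls off the work surface, if the arm or the gripper's body presses on something with over 40 N, if the wrist force passes 120 N, or if a joint passes its speed limit or range.

### The arm

A 6-joint arm with a two-finger parallel gripper is mounted at the origin on a cart in front of the work surface, level with it; the furniture and walls round the work are solid. World frame = base frame: x ahead of the robot, y to its left, z up, the work surface at z = 0. Lengths are in m, angles in rad, forces in N, time in s.
With the tool pointing down it reaches from about 0.375 to 0.975 m from the base axis. Payload 3.8 kg.
Tool frame: the origin (TCP) lies on the centre line of the jaws, within the pads' length; the fingertips stand 14 mm ahead of it and the grasp point (between the pads) lies 5 mm behind it (bot.finger_overhang is the distance from the TCP to the fingertips, in m); y points along the fingers, x is the direction in which the jaws open and shut, and the axes are right-handed (so a half turn about y gives the same grasp; the last joint's range is limited). The gripper opens to 85 mm and grips with 20 to 120 N. Pads are 22 mm wide; open, the fingers measure 114 mm over their backs; the gripper's body (76 mm by 85 mm) begins 54 mm behind the grasp point. The pads swing forward as they close: fully open they stand 13 mm farther back than shut.
Start: joints at [1.215, 0.264, 1.604, -0, 1.274, -0.037], TCP at [0.212, 0.641, 0.245] pointing down, gripper open.
Joint ranges: [-2.63, 2.63], [-0.94, 2.18], [0.31, 2.57], [-1.31, 4.45], [0, 2.66], [-2.55, 2.55]. Speed limits (rad/s): [2.57, 2.57, 3.14, 3.14, 3.14, 3.14].

### API

Orientations are given as a rotation vector (axis times angle).
In Python, from workcell import readout, read_camera, bot, spotter gives the robot as it stands.
- The arm moves only by the tool jog_arm, never from a script. Its argument "increments" is a list of rows, each a list of 7 numbers: the shift along the tool's x, y, z in m, then the turn, a rotation vector about the tool's x, y, z in rad, then the opening, from 0 (shut) to 1 (fully open). A call has 1 to 10 rows; each row shifts and turns the pose as measured when the row begins, along the tool's axes as they then stand; what a row does not reach is not made up. A row lasts 1/8 s, in which the tool goes at most 62.5 mm and 10.7 degrees, less where a joint would pass 70% of its speed; a pose out of reach is approached as far as the arm can. A call with a gripper value outside its range is refused whole. The fingers move at their own pace and stop on an object; "force" is the grip in N (left out, the last holds). Time passes only in rows, so rows that do not move let the fingers close. It gives the time, the measured TCP pose, the force and the opening at its end, in the units of the state.
- readout.read_state(): the state, without advancing time (a new reading comes with each control period).
- read_camera(name): name is "scene" or "top" or "wrist"; returns a dict with "img" (384x512x3 uint8, blue, green, red), "range_z" (384x512 float32, m along the optical axis (not along the pixel's ray), 0 where there is no reading), "fx", "fy", "cx", "cy" (pixels), "world_from_camera" (4x4, takes a point from camera to world coordinates). Camera axes: x right, y down, z forward; pixel columns grow to the right and rows downward; lengths in m; the calibration is good to about 2 mm. A picture is of the moment at which its call begins.
- bot.finish_job(): hands the job in, once; it reports no verdict.
Trained networks look in a picture, given as the dict that the camera call returned (one of the last four; its "shot" number tells which), for a name from the list of things; names that differ only in an ending like _2 or _b are one class to them, and where a whole thing is asked for, a point or a joint stands for the part that bears it (a point fixed in the world has none). Each returns a list of dicts, best first, with "p" (0 to 1); they miss things now and then, are a little off and sometimes report something else, mostly with a low value. They report only what shows in the picture. A call takes as long as a camera call.
- spotter.masks_of(picture, thing): "mask" (384x512 bool, what is visible of it) and "location" ([column, row] in pixels, amid what is visible of it).
- spotter.spot_point(picture, thing): "location" ([column, row] in pixels: a listed point, or the origin of a listed thing).
The state is a dict: "time": time; "q": joint angles; "joint_vel": joint speeds; "joint_torque": joint torques, N m; "tool_pos": TCP position; "tcp_rot": TCP orientation; "wrist_force": force on the tool from outside, world axes, zero at the start; "torque": the same for the moment, N m; "width": opening from 0.0 (shut) to 1.0 (fully open).
Only numpy, scipy, OpenCV 4.12 (cv2) and the standard library are available. Lean on these libraries where they do the work, as an engineer would, in place of code of your own. Each camera call takes 0.05 s, during which the arm holds its last target. There are 200 camera calls.

## Working session

There is one attempt and no reset: what is moved stays moved. The work goes in short steps, Python scripts to look and compute and a tool call to move; the robot and the scene stay as the last step left them, time stands still between calls to the robot, and variables do not carry over. Pictures are saved under pics/ and viewed, about 8 in all and at most 12, crops included, and the job is handed in when it is done.

Besides the shell and the picture viewer there is one more tool, called after "Request:" in YAML: its name, and indented under it one key for each argument. jog_arm: Moves the arm, as the interface text tells. Its arguments: {"type":"object","properties":{"increments":{"type":"array"},"force":{"type":"number"}},"required":["increments"]}

```bash
mkdir -p pics; ls; cat > h.py <<'E'
import numpy as np, cv2
from scipy.spatial.transform import Rotation as R
from workcell import readout, read_camera, bot, spotter
def world(pic,uv,z=None):
    """pixel -> world; by range, or by intersecting plane z"""
    u,v=uv; T=pic["world_from_camera"]
    d=np.array([(u-pic["cx"])/pic["fx"],(v-pic["cy"])/pic["fy"],1.])
    if z is None:
        return T[:3,:3]@(d*pic["range_z"][int(round(v)),int(round(u))])+T[:3,3]
    w=T[:3,:3]@d; return T[:3,3]+w*(z-T[2,3])/w[2]
def cloud(pic,mask):
    v,u=np.nonzero(mask&(pic["range_z"]>0)); r=pic["range_z"][v,u]
    P=np.c_[(u-pic["cx"])/pic["fx"]*r,(v-pic["cy"])/pic["fy"]*r,r]
    T=pic["world_from_camera"]; return P@T[:3,:3].T+T[:3,3]
def rect(P):
    c,s,a=cv2.minAreaRect((P[:,:2]*1000).astype(np.float32))
    return np.round(c,1),np.round(s,1),round(a,1)
E
python3 - <<'E'
from h import *
s=readout.read_state()
for k in s: print(k,np.round(s[k],3))
t=read_camera("top"); sc=read_camera("scene")
cv2.imwrite("pics/a.png",np.vstack([t["img"]])); cv2.imwrite("pics/b.png",sc["img"])
for n in ["sharpening_stone","flattening_block","holder","mug","tumbler","scissors","peeler"]:
    for m in spotter.masks_of(t,n)[:2]:
        P=cloud(t,m["mask"]); zt=np.percentile(P[:,2],[5,50,95]).round(3)
        print(n,round(m["p"],2),np.round(m["location"]),rect(P),zt)
for n in ["fixed_jaw_face","bed_center","sliding_jaw_face","knob_grip"]:
    z={"fixed_jaw_face":.039,"bed_center":.032,"sliding_jaw_face":.039,"knob_grip":.056}[n]
    for m in spotter.spot_point(t,n)[:2]: print(n,round(m["p"],2),np.round(m["location"]),world(t,m["location"],z).round(4))
E
```

```text
pics
time 0.0
q [ 1.215  0.265  1.605  0.     1.274 -0.037]
joint_vel [-0.002 -0.    -0.001  0.     0.002  0.001]
joint_torque [-2.0000e-03 -5.1512e+01 -3.6732e+01 -0.0000e+00  1.3000e-02  0.0000e+00]
tool_pos [0.211 0.64  0.244]
tcp_rot [-1.345 -0.97   0.973]
wrist_force [ 0.567  0.18  -0.397]
torque [ 0.008 -0.013 -0.012]
width 1.006
sharpening_stone 0.68 [372. 194.] (array([ 433.1, -357. ]), array([179.4,  61.1]), 0.9) [0.008 0.024 0.03 ]
sharpening_stone 0.6 [303. 151.] (array([ 623.8, -143.3]), array([158.8,  24.1]), 89.9) [0.001 0.013 0.019]
flattening_block 0.63 [174. 221.] (array([493.8, 318.3]), array([123.3,  58.1]), 15.7) [0.01  0.022 0.028]
holder 0.73 [277. 195.] (array([504.7, -35.4]), array([345.4,  94.5]), 79.8) [0.009 0.029 0.049]
mug 0.92 [114. 255.] (array([426.6, 508. ]), array([100.3,  76.9]), 49.0) [0.005 0.05  0.1  ]
mug 0.4 [278. 191.] (array([504.1, -39.7]), array([344.9, 100. ]), 80.8) [0.009 0.029 0.049]
tumbler 0.69 [412. 149.] (array([ 536.3, -510.6]), array([118.9,  75.9]), 82.7) [0.008 0.056 0.096]
scissors 0.83 [360. 141.] (array([ 640.6, -376.9]), array([ 80.9, 147.6]), 79.5) [-0.001  0.007  0.013]
peeler 0.61 [277. 194.] (array([504.4, -37.2]), array([339.4,  93.7]), 79.9) [0.01  0.03  0.049]
peeler 0.52 [304. 151.] (array([ 624.7, -146.6]), array([ 28.7, 152.1]), 1.5) [0.003 0.014 0.019]
fixed_jaw_face 0.96 [231. 191.] [0.5396 0.1107 0.039 ]
bed_center 0.83 [260. 190.] [0.5232 0.0164 0.032 ]
sliding_jaw_face 0.66 [298. 191.] [ 0.4913 -0.1067  0.039 ]
knob_grip 0.51 [311. 186.] [ 0.4943 -0.1487  0.056 ]
```

View pics/a.png

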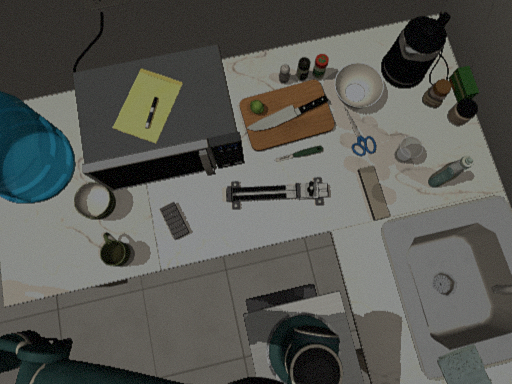

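View pics/b.png

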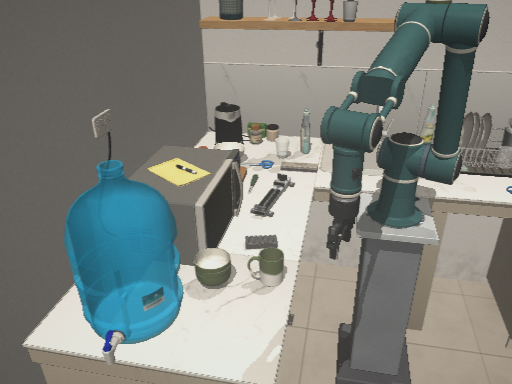

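The top view (512x384) shows the plain stone at about (373,192), right of the holder. The grooved block is at (176,221), left of it. The holder spans (228..328, 190) with its knob at the right end. The peeler lies behind the holder at (303,152), and the tumbler and scissors are right and behind.

```bash
cat >> h.py <<'E'
def plan(pos,yaw,step=.06,rmax=.17):
    """rows to tool-down pose at pos, tool x along yaw (mod pi, nearest); prints tool-frame total and row count"""
    s=readout.read_state(); M=R.from_rotvec(s["tcp_rot"]).as_matrix()
    out=[]
    y=np.array([0,0,-1.])
    x0=np.arctan2(M[1,0],M[0,0])
    for k in(0,1):
        a=yaw+k*np.pi; x=np.array([np.cos(a),np.sin(a),0]); T=np.c_[x,y,np.cross(x,y)]
        rv=R.from_matrix(M.T@T).as_rotvec(); out.append(rv)
    d=M.T@(np.asarray(pos)-s["tool_pos"])
    print("t",round(s["time"],2),"pos",np.round(s["tool_pos"],4),"toolx yaw",round(np.degrees(x0),2),"q1,q6",np.round(s["q"][[0,5]],3),"w",round(s["width"],3),"F",np.round(s["wrist_force"],1))
    print("d tool",np.round(d,4),"rv A",np.round(out[0],3),"rv B",np.round(out[1],3))
E
python3 - <<'E'
from h import *
print(bot.finger_overhang)
s=readout.read_state(); print(R.from_rotvec(s["tcp_rot"]).as_matrix().round(3))
plan([.43,-.357,.245],np.pi/2)
t=read_camera("top")
for n in ["sharpening_stone","holder"]:
    m=spotter.masks_of(t,n)[0]; P=cloud(t,m["mask"])
    if n[0]=="s": P=P[(P[:,2]>.019)]; print(n,rect(P))
    else:
        print(rect(P[P[:,2]>.02]))
        for lo,hi in((.02,.03),(.03,.036),(.038,.05),(.05,.075)):
            Q=P[(P[:,2]>lo)&(P[:,2]<hi)]; print(lo,len(Q), Q.mean(0).round(3) if len(Q) else '')
    for q in spotter.spot_point(t,n)[:1]: print(q["p"],world(t,q["location"],.0))
w=read_camera("wrist"); T=w["world_from_camera"]; print(T.round(3),w["fx"])
E
```

```text
0.014
[[ 0.313  0.    -0.95 ]
 [ 0.95   0.     0.313]
 [ 0.    -1.     0.   ]]
t 0.65 pos [0.2115 0.641  0.2453] toolx yaw 71.74 q1,q6 [ 1.215 -0.037] w 1.004 F [ 0.8 -0.2 -0.4]
d tool [-8.793e-01  3.000e-04 -5.202e-01] rv A [ 0.    -0.319  0.   ] rv B [-0.     2.823  0.   ]
sharpening_stone (array([ 432.3, -351.9]), array([177.4,  51.3]), 2.3)
0.78 [ 0.42613212 -0.34915951  0.        ]
(array([505.6, -37.5]), array([338.4,  52.7]), 79.6)
0.02 436 [ 0.503 -0.047  0.026]
0.03 479 [ 0.506 -0.025  0.033]
0.038 169 [ 0.507 -0.019  0.044]
0.05 67 [ 0.49  -0.115  0.062]
0.8 [ 0.49753185 -0.03181453  0.        ]
[[ 0.314  0.916  0.25   0.149]
 [ 0.949 -0.303 -0.083  0.661]
 [ 0.     0.264 -0.965  0.373]
 [ 0.     0.     0.     1.   ]] 276.33461355067647
```

```bash
cat >> h.py <<'E'
def rows(wps,opening=1.0):
    """wps: list of (x,y,z,yaw_deg,n). Straight pieces with linear yaw; prints rounded tool-frame rows, closed-loop against rounding"""
    s=readout.read_state(); M=R.from_rotvec(s["tcp_rot"]).as_matrix()
    p=np.array(s["tool_pos"]); a=np.arctan2(M[1,0],M[0,0])
    for x,y,z,yd,n in wps:
        b=np.radians(yd); p0=p.copy(); a0=a
        for i in range(1,n+1):
            tp=p0+(np.array([x,y,z])-p0)*i/n; ta=a0+(b-a0)*i/n
            C=np.array([[np.cos(a),0,-np.sin(a)],[np.sin(a),0,np.cos(a)],[0,-1,0]])
            d=np.round(C.T@(tp-p),3); r=np.round(a-ta,3)
            print([*map(float,d),0,float(r),0,opening],end=",\n"); p=p+C@d; a=a-r
E
python3 - <<'E'
from h import *
rows([(.42,.42,.25,30,5),(.5,0.0,.25,-40,8),(.40,-.352,.25,-88,7)])
E
```

```text
[-0.029, -0.001, -0.053, 0, 0.146, 0, 1.0],
[-0.021, -0.001, -0.057, 0, 0.145, 0, 1.0],
[-0.012, -0.001, -0.06, 0, 0.146, 0, 1.0],
[-0.004, -0.001, -0.061, 0, 0.146, 0, 1.0],
[0.006, -0.001, -0.06, 0, 0.145, 0, 1.0],
[-0.018, 0.0, -0.05, 0, 0.153, 0, 1.0],
[-0.009, 0.0, -0.053, 0, 0.153, 0, 1.0],
[-0.002, 0.0, -0.053, 0, 0.152, 0, 1.0],
[0.007, 0.0, -0.054, 0, 0.153, 0, 1.0],
[0.014, 0.0, -0.051, 0, 0.153, 0, 1.0],
[0.022, 0.0, -0.049, 0, 0.153, 0, 1.0],
[0.029, 0.0, -0.044, 0, 0.152, 0, 1.0],
[0.036, 0.0, -0.04, 0, 0.153, 0, 1.0],
[0.021, 0.0, -0.048, 0, 0.12, 0, 1.0],
[0.027, 0.0, -0.044, 0, 0.119, 0, 1.0],
[0.033, 0.0, -0.042, 0, 0.12, 0, 1.0],
[0.036, 0.0, -0.037, 0, 0.12, 0, 1.0],
[0.041, 0.0, -0.032, 0, 0.12, 0, 1.0],
[0.045, 0.0, -0.028, 0, 0.119, 0, 1.0],
[0.047, 0.0, -0.022, 0, 0.12, 0, 1.0],
```

Request:
jog_arm:
  increments:
    - [-0.029, -0.001, -0.053, 0, 0.146, 0, 1.0]
    - [-0.021, -0.001, -0.057, 0, 0.145, 0, 1.0]
    - [-0.012, -0.001, -0.06, 0, 0.146, 0, 1.0]
    - [-0.004, -0.001, -0.061, 0, 0.146, 0, 1.0]
    - [0.006, -0.001, -0.06, 0, 0.145, 0, 1.0]
    - [-0.018, 0, -0.05, 0, 0.153, 0, 1.0]
    - [-0.009, 0, -0.053, 0, 0.153, 0, 1.0]
    - [-0.002, 0, -0.053, 0, 0.152, 0, 1.0]
    - [0.007, 0, -0.054, 0, 0.153, 0, 1.0]
    - [0.014, 0, -0.051, 0, 0.153, 0, 1.0]

```text
time: 2.2
tool_pos: [0.4682, 0.1447, 0.2511]
tcp_rot: [-1.555, 0.216, -0.226]
wrist_force: [0.4, -0.9, 0.4]
width: 1.0
```

```bash
python3 - <<'E'
from h import *
plan([.40,-.352,.25],np.radians(-88))
rows([(.5,0,.25,-50,4),(.38,-.352,.25,-88,8)])
E
```

```text
t 2.2 pos [0.4682 0.1447 0.2511] toolx yaw -16.13 q1,q6 [0.247 0.528] w 1.0 F [ 0.4 -0.9  0.4]
d tool [ 0.0724 -0.0013 -0.4961] rv A [-8.000e-03  1.254e+00  1.000e-03] rv B [ 1.000e-03 -1.887e+00  9.000e-03]
[0.018, 0.0, -0.033, 0, 0.148, 0, 1.0],
[0.022, 0.001, -0.029, 0, 0.148, 0, 1.0],
[0.026, -0.0, -0.026, 0, 0.147, 0, 1.0],
[0.03, 0.0, -0.022, 0, 0.148, 0, 1.0],
[0.024, 0.0, -0.04, 0, 0.083, 0, 1.0],
[0.027, 0.0, -0.037, 0, 0.083, 0, 1.0],
[0.031, 0.0, -0.036, 0, 0.083, 0, 1.0],
[0.033, 0.0, -0.032, 0, 0.083, 0, 1.0],
[0.036, 0.0, -0.03, 0, 0.083, 0, 1.0],
[0.038, 0.0, -0.027, 0, 0.083, 0, 1.0],
[0.04, 0.0, -0.023, 0, 0.082, 0, 1.0],
[0.042, 0.0, -0.02, 0, 0.083, 0, 1.0],
```

Request:
jog_arm:
  increments:
    - [0.018, 0, -0.033, 0, 0.148, 0, 1.0]
    - [0.022, 0.001, -0.029, 0, 0.148, 0, 1.0]
    - [0.026, 0, -0.026, 0, 0.147, 0, 1.0]
    - [0.03, 0, -0.022, 0, 0.148, 0, 1.0]
    - [0, 0, 0, 0, 0, 0, 1.0]

```text
time: 2.82
tool_pos: [0.4993, -0.0086, 0.2513]
tcp_rot: [-1.447, 0.694, -0.707]
wrist_force: [-0.1, 0.7, 0.2]
width: 1.001
```

```bash
cat > hold.py <<'E'
from h import *
Z={"fixed_jaw_face":.039,"bed_center":.032,"sliding_jaw_face":.039,"knob_grip":.056}
def look(name="wrist",fn=None):
    w=read_camera(name)
    if fn: cv2.imwrite(fn,w["img"])
    for n,z in Z.items():
        for m in spotter.spot_point(w,n)[:1]: print(n,round(m["p"],2),np.round(m["location"]),world(w,m["location"],z).round(4))
    for m in spotter.masks_of(w,"holder")[:1]:
        P=cloud(w,m["mask"]); print("holder",round(m["p"],2),rect(P[P[:,2]>.022]),len(P))
        np.save("holder.npy",P)
        for lo,hi in((.03,.0365),(.038,.049),(.055,.075)):
            Q=P[(P[:,2]>lo)&(P[:,2]<hi)]
            if len(Q)>20: print(lo,len(Q),rect(Q))
    return w
E
python3 - <<'E'
from hold import *
look(fn="pics/c.png")
rows([(.38,-.352,.25,-88,8)])
E
```

```text
fixed_jaw_face 0.94 [198.  85.] [0.5353 0.1123 0.039 ]
bed_center 0.62 [250. 150.] [0.5134 0.0194 0.032 ]
sliding_jaw_face 0.66 [310. 220.] [ 0.4916 -0.0974  0.039 ]
knob_grip 0.73 [336. 248.] [ 0.4856 -0.1422  0.056 ]
holder 0.88 (array([506. , -40.7]), array([334.4,  54. ]), 79.4) 9817
0.03 4251 (array([506.7, -28.9]), array([290.7,  52.5]), 79.9)
0.038 1172 (array([510.9,  -9.4]), array([271.3,  49.5]), 80.0)
0.055 308 (array([ 481.7, -144.7]), array([13. , 38.9]), 74.3)
[0.024, 0.0, -0.039, 0, 0.08, 0, 1.0],
[0.028, 0.0, -0.036, 0, 0.081, 0, 1.0],
[0.03, 0.0, -0.035, 0, 0.08, 0, 1.0],
[0.033, 0.001, -0.031, 0, 0.08, 0, 1.0],
[0.036, -0.0, -0.029, 0, 0.081, 0, 1.0],
[0.037, -0.0, -0.027, 0, 0.08, 0, 1.0],
[0.04, -0.0, -0.023, 0, 0.081, 0, 1.0],
[0.041, 0.0, -0.019, 0, 0.08, 0, 1.0],
```

View pics/c.png

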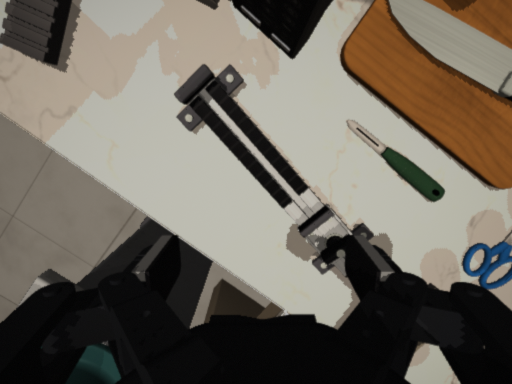

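The wrist view shows the holder diagonally. Its fixed jaw is at (198,85), the bed runs between the jaws, the sliding jaw is at about (312,220), and the knob is near (340,250) partly behind a finger. The bed is clear. Next I go to the stone.

Request:
jog_arm:
  increments:
    - [0.024, 0, -0.039, 0, 0.08, 0, 1.0]
    - [0.028, 0, -0.036, 0, 0.081, 0, 1.0]
    - [0.03, 0, -0.035, 0, 0.08, 0, 1.0]
    - [0.033, 0.001, -0.031, 0, 0.08, 0, 1.0]
    - [0.036, 0, -0.029, 0, 0.081, 0, 1.0]
    - [0.037, 0, -0.027, 0, 0.08, 0, 1.0]
    - [0.04, 0, -0.023, 0, 0.081, 0, 1.0]
    - [0.041, 0, -0.019, 0, 0.08, 0, 1.0]
    - [0, 0, 0, 0, 0, 0, 1.0]

```text
time: 4.25
tool_pos: [0.3809, -0.354, 0.2481]
tcp_rot: [-1.212, 1.174, -1.187]
wrist_force: [-0.3, 0.4, 0.2]
width: 1.003
```

```bash
python3 - <<'E'
from h import *
w=read_camera("wrist"); cv2.imwrite("pics/d.png",w["img"])
for m in spotter.masks_of(w,"sharpening_stone")[:2]:
    P=cloud(w,m["mask"]); Q=P[(P[:,2]>.021)]; print(round(m["p"],2),len(P),len(Q),rect(Q),np.percentile(Q[:,2],[5,50,95]).round(4))
for q in spotter.spot_point(w,"sharpening_stone")[:1]: print(q["p"],world(w,q["location"],.0))
plan([.432,-.352,.25],np.radians(-88))
E
```

```text
0.8 5836 5784 (array([ 433.2, -353.5]), array([178.3,  49.5]), 1.6) [0.0226 0.0239 0.0252]
0.69 [ 0.42645101 -0.34843956  0.        ]
t 4.4 pos [ 0.3817 -0.3512  0.248 ] toolx yaw -87.73 q1,q6 [-0.801  0.725] w 0.998 F [ 0.4 -0.8  0.2]
d tool [ 0.0028 -0.0013  0.0502] rv A [-0.015  0.005 -0.005] rv B [-0.008 -3.137  0.023]
```

View pics/d.png

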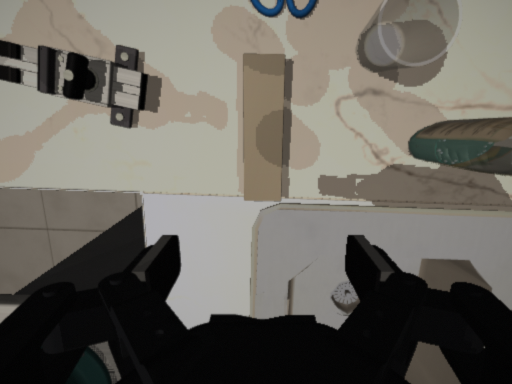

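The wrist view shows the stone squarely in front, at (243..285, 55..200). The gap to the tumbler at (415,30) is ample. Next I move over it and descend.

Request:
jog_arm:
  increments:
    - [0.002, 0, 0.025, -0.015, 0.01, -0.005, 1.0]
    - [0.001, 0, 0.025, 0, 0, 0, 1.0]
    - [0, 0.05, 0, 0, 0, 0, 1.0]
    - [0, 0.05, 0, 0, 0, 0, 1.0]
    - [0, 0.05, 0, 0, 0, 0, 1.0]
    - [0, 0.03, 0, 0, 0, 0, 1.0]
    - [0, 0, 0, 0, 0, 0, 1.0]

```text
time: 5.28
tool_pos: [0.443, -0.3449, 0.066]
tcp_rot: [-1.229, 1.169, -1.178]
wrist_force: [-0.2, -0.5, -0.4]
width: 0.997
```

```bash
python3 - <<'E'
from h import *
plan([.433,-.353,.019],np.radians(-88.3))
w=read_camera("wrist"); cv2.imwrite("pics/e.png",w["img"])
for m in spotter.masks_of(w,"sharpening_stone")[:2]:
    P=cloud(w,m["mask"]); Q=P[(P[:,2]>.021)]; print(round(m["p"],2),len(P),len(Q),rect(Q))
E
```

```text
t 5.28 pos [ 0.443  -0.3449  0.066 ] toolx yaw -87.29 q1,q6 [-0.707  0.815] w 0.997 F [-0.2 -0.5 -0.4]
d tool [ 0.0075  0.047  -0.0107] rv A [-0.005  0.018  0.002] rv B [ 3.000e-03 -3.124e+00  8.000e-03]
0.72 16792 16677 (array([ 446. , -352.9]), array([153.9,  49.8]), 1.3)
```

Request:
jog_arm:
  increments:
    - [0.007, 0.005, -0.01, 0, 0.018, 0, 1.0]
    - [0, 0.02, 0, 0, 0, 0, 1.0]
    - [0, 0.012, 0, 0, 0, 0, 1.0]
    - [0, 0.008, 0, 0, 0, 0, 1.0]
    - [0, 0, 0, 0, 0, 0, 1.0]

```text
time: 6.0
tool_pos: [0.4393, -0.3602, 0.0303]
tcp_rot: [-1.219, 1.167, -1.21]
wrist_force: [-0.2, 0.4, -0.8]
width: 1.0
```

```bash
python3 - <<'E'
from h import *
plan([.433,-.353,.019],np.radians(-88.3))
E
```

```text
t 6.0 pos [ 0.4393 -0.3602  0.0303] toolx yaw -88.46 q1,q6 [-0.732  0.81 ] w 1.0 F [-0.2  0.4 -0.8]
d tool [-0.0076  0.0111 -0.0063] rv A [-0.019 -0.003  0.016] rv B [-0.025  3.139 -0.031]
```

Request:
jog_arm:
  increments:
    - [-0.004, 0, -0.006, -0.01, 0, 0.008, 1.0]
    - [0, 0.005, 0, 0, 0, 0, 1.0]
    - [0, 0.004, 0, 0, 0, 0, 1.0]
    - [0, 0, 0, 0, 0, 0, 1.0]

```text
time: 6.5
tool_pos: [0.4335, -0.3567, 0.0217]
tcp_rot: [-1.221, 1.178, -1.2]
wrist_force: [-0.3, -0.6, -0.3]
width: 1.0
```

```bash
python3 - <<'E'
from h import *
plan([.433,-.353,.019],np.radians(-88.3))
for i in range(3): read_camera("top"); plan([.433,-.353,.019],np.radians(-88.3))
E
```

```text
t 6.5 pos [ 0.4335 -0.3567  0.0217] toolx yaw -88.45 q1,q6 [-0.733  0.81 ] w 1.0 F [-0.3 -0.6 -0.3]
d tool [-0.0038  0.0027 -0.0004] rv A [-0.01  -0.003  0.009] rv B [-0.014  3.139 -0.016]
t 6.55 pos [ 0.4336 -0.3569  0.022 ] toolx yaw -88.45 q1,q6 [-0.733  0.81 ] w 1.001 F [-0.2  0.6  0.3]
d tool [-0.0039  0.0029 -0.0006] rv A [-0.01  -0.003  0.009] rv B [-0.014  3.139 -0.016]
t 6.6 pos [ 0.4337 -0.357   0.0221] toolx yaw -88.44 q1,q6 [-0.733  0.81 ] w 0.997 F [-0.2  0.7  0.3]
d tool [-0.004   0.0031 -0.0007] rv A [-0.011 -0.002  0.009] rv B [-0.015  3.139 -0.017]
t 6.65 pos [ 0.4338 -0.3571  0.0222] toolx yaw -88.45 q1,q6 [-0.733  0.81 ] w 0.998 F [-0.2  0.3 -0.4]
d tool [-0.0041  0.0032 -0.0007] rv A [-0.011 -0.003  0.009] rv B [-0.015  3.139 -0.017]
```

Request:
jog_arm:
  increments:
    - [-0.004, 0, 0, -0.01, 0, 0.009, 1.0]
    - [0, 0, 0, 0, 0, 0, 0.75]
    - [0, 0, 0, 0, 0, 0, 0.65]
    - [0, 0, 0, 0, 0, 0, 0.65]
  force: 60

```text
time: 7.15
tool_pos: [0.4341, -0.353, 0.0225]
tcp_rot: [-1.222, 1.188, -1.19]
wrist_force: [0.9, -0.0, 0.3]
width: 0.647
```

```bash
python3 - <<'E'
from h import *
w=read_camera("wrist"); cv2.imwrite("pics/f.png",w["img"])
plan([.433,-.353,.019],np.radians(-88.3))
E
```

```text
t 7.2 pos [ 0.434  -0.3529  0.0225] toolx yaw -88.43 q1,q6 [-0.727  0.816] w 0.651 F [ 0.7 -0.4  1. ]
d tool [ 0.0001  0.0035 -0.001 ] rv A [-0.001 -0.002  0.   ] rv B [-0.000e+00  3.139e+00 -1.000e-03]
```

View pics/f.png

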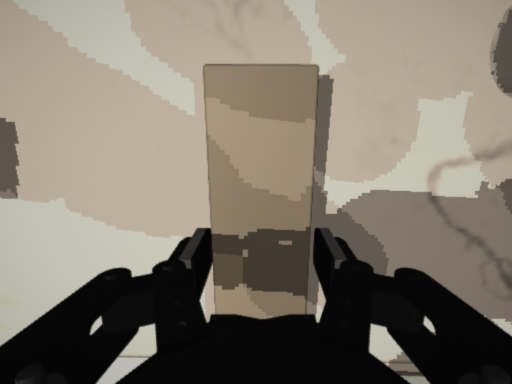

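The stone at (205..318, 65..315) lies centred between the fingers with small gaps on both sides. I lower 2 mm more and close.

Request:
jog_arm:
  increments:
    - [0, 0.003, 0, 0, 0, 0, 0.65]
    - [0, 0, 0, 0, 0, 0, 0.45]
    - [0, 0, 0, 0, 0, 0, 0.45]
    - [0, 0, 0, 0, 0, 0, 0.45]
    - [0, -0.01, 0, 0, 0, 0, 0.45]
    - [0, -0.03, 0, 0, 0, 0, 0.45]
    - [0, -0.05, 0, 0, 0, 0, 0.45]
    - [0, -0.05, 0, 0, 0, 0, 0.45]
    - [0, 0, 0, 0, 0, 0, 0.45]
  force: 60

```text
time: 8.32
tool_pos: [0.43, -0.3497, 0.1586]
tcp_rot: [-1.223, 1.199, -1.179]
wrist_force: [1.1, -0.1, -5.2]
width: 0.57
```

```bash
python3 - <<'E'
from h import *
w=read_camera("wrist")
for m in spotter.masks_of(w,"sharpening_stone")[:1]:
    P=cloud(w,m["mask"]); print(round(m["p"],2),len(P),rect(P),np.percentile(P[:,2],[5,50,95]).round(4))
    c,_,_=rect(P); d=P[:,:2]*1000; a=np.radians(2); u=d@[np.cos(a),np.sin(a)]
    print("far end along x", np.percentile(u,99.8))
    A=np.c_[P[:,:2],np.ones(len(P))]; print("plane",np.linalg.lstsq(A,P[:,2],rcond=None)[0].round(4))
plan([.433,-.353,.019],np.radians(-88.3))
# target: bed centre with 2.5 mm gap, yaw -10
yd=np.array([np.cos(np.radians(80)),np.sin(np.radians(80))]); o=np.array([.5077,-.0308])
print("bed place",o+.047*yd)
rows([(.47,-.2,.15,-50,5),(*(o+.047*yd),.12,-10,5)],.45)
E
```

```text
0.59 26781 (array([ 417.6, -350.1]), array([256.8, 116.4]), 1.2) [0.1615 0.1627 0.1638]
far end along x 506.1057370640841
plane [-0.0051  0.0109  0.1685]
t 8.43 pos [ 0.4269 -0.3469  0.1532] toolx yaw -88.45 q1,q6 [-0.728  0.816] w 0.568 F [-0.8  0.6 -6.4]
d tool [0.0083 0.134  0.0081] rv A [ 0.016 -0.002 -0.015] rv B [0.024 3.139 0.025]
bed place [0.51586146 0.01548596]
[-0.029, 0.001, 0.009, 0, -0.134, 0, 0.45],
[-0.028, 0.0, 0.014, 0, -0.134, 0, 0.45],
[-0.025, 0.001, 0.016, 0, -0.135, 0, 0.45],
[-0.023, 0.001, 0.021, 0, -0.134, 0, 0.45],
[-0.021, 0.0, 0.023, 0, -0.134, 0, 0.45],
[-0.027, 0.006, 0.035, 0, -0.14, 0, 0.45],
[-0.022, 0.006, 0.038, 0, -0.139, 0, 0.45],
[-0.017, 0.006, 0.041, 0, -0.14, 0, 0.45],
[-0.01, 0.006, 0.042, 0, -0.14, 0, 0.45],
[-0.005, 0.006, 0.044, 0, -0.139, 0, 0.45],
```

Request:
jog_arm:
  increments:
    - [-0.029, 0.001, 0.009, 0.016, -0.134, -0.015, 0.45]
    - [-0.028, 0, 0.014, 0, -0.134, 0, 0.45]
    - [-0.025, 0.001, 0.016, 0, -0.135, 0, 0.45]
    - [-0.023, 0.001, 0.021, 0, -0.134, 0, 0.45]
    - [-0.021, 0, 0.023, 0, -0.134, 0, 0.45]
    - [-0.027, 0.006, 0.035, 0, -0.14, 0, 0.45]
    - [-0.022, 0.006, 0.038, 0, -0.139, 0, 0.45]
    - [-0.017, 0.006, 0.041, 0, -0.14, 0, 0.45]
    - [-0.01, 0.006, 0.042, 0, -0.14, 0, 0.45]
    - [-0.005, 0.006, 0.044, 0, -0.139, 0, 0.45]

```text
time: 9.68
tool_pos: [0.4858, 0.0341, 0.0908]
tcp_rot: [-1.551, 0.148, -0.066]
wrist_force: [0.5, -0.0, -5.2]
width: 0.57
```

```bash
python3 - <<'E'
from h import *
plan([.516,.0155,.11],np.radians(-10))
E
```

```text
t 9.68 pos [0.4858 0.0341 0.0908] toolx yaw -7.82 q1,q6 [0.005 0.128] w 0.57 F [ 0.5 -0.  -5.2]
d tool [ 0.0313 -0.0211 -0.014 ] rv A [-0.012  0.038 -0.053] rv B [-0.083 -3.103  0.019]
```

Request:
jog_arm:
  increments:
    - [0.015, -0.01, -0.007, -0.012, 0.038, -0.053, 0.45]
    - [0.014, -0.01, -0.007, 0, 0, 0, 0.45]
    - [0, 0, 0, 0, 0, 0, 0.45]
    - [0, 0, 0, 0, 0, 0, 0.45]

```text
time: 10.18
tool_pos: [0.5053, 0.0179, 0.1005]
tcp_rot: [-1.567, 0.149, -0.117]
wrist_force: [0.7, -0.9, -6.0]
width: 0.564
```

```bash
python3 - <<'E'
from hold import *
plan([.516,.0155,.11],np.radians(-10))
w=look("wrist","pics/g.png")
for m in spotter.masks_of(w,"sharpening_stone")[:1]:
    P=cloud(w,m["mask"]); print("stone",round(m["p"],2),len(P)); np.save("st.npy",P)
    Q=P[(abs(P[:,2]-np.median(P[:,2]))<.006)]; print(rect(Q),np.median(Q[:,2]))
    A=np.c_[Q[:,:2],np.ones(len(Q))]; print("plane",np.linalg.lstsq(A,Q[:,2],rcond=None)[0].round(4))
E
```

```text
t 10.18 pos [0.5053 0.0179 0.1005] toolx yaw -9.72 q1,q6 [-0.015  0.154] w 0.564 F [ 0.7 -0.9 -6. ]
d tool [ 0.0107 -0.0097 -0.0006] rv A [ 0.002  0.005 -0.02 ] rv B [-3.200e-02 -3.137e+00 -3.000e-03]
fixed_jaw_face 0.66 [280.  68.] [0.532  0.1099 0.039 ]
holder 0.57 (array([530.2, 112. ]), array([40.1, 50. ]), 60.6) 2779
0.038 1853 (array([533.4, 118.4]), array([13.1, 49.6]), 80.2)
stone 0.67 26898
(array([510.4,  42.2]), array([124.7,  49.7]), 80.1) 0.10484321608581323
plane [-0.0208  0.0016  0.1154]
```

View pics/g.png

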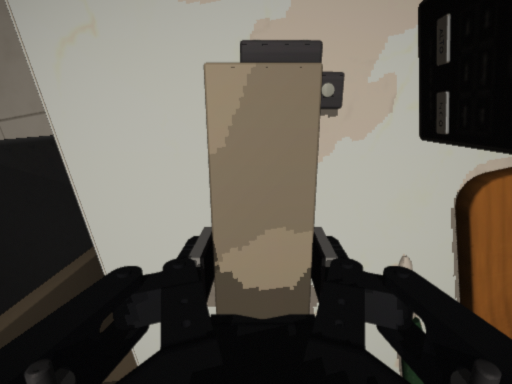

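The wrist view shows the stone held at (205..322, 65..315) over the bed, parallel to the holder, with the fixed jaw just beyond at (240..322, 40..62). It needs about 10 mm sideways (tool +x). I correct and lower.

Request:
jog_arm:
  increments:
    - [0.01, 0, 0.001, 0.002, 0.005, -0.02, 0.45]
    - [0, 0.015, 0, 0, 0, 0, 0.45]
    - [0, 0.015, 0, 0, 0, 0, 0.45]
    - [0, 0, 0, 0, 0, 0, 0.45]

```text
time: 11.02
tool_pos: [0.5168, 0.0178, 0.0691]
tcp_rot: [-1.567, 0.134, -0.139]
wrist_force: [-0.8, 0.2, -4.7]
width: 0.571
```

```bash
python3 - <<'E'
from hold import *
plan([.5155,.0175,.0527],np.radians(-9.9))
w=look("wrist","pics/i.png")
for m in spotter.masks_of(w,"sharpening_stone")[:1]:
    P=cloud(w,m["mask"]); print("stone",round(m["p"],2),len(P))
    Q=P[(abs(P[:,2]-np.median(P[:,2]))<.006)]; print(rect(Q),np.median(Q[:,2]))
    A=np.c_[Q[:,:2],np.ones(len(Q))]; print("plane",np.linalg.lstsq(A,Q[:,2],rcond=None)[0].round(4))
E
```

```text
t 11.03 pos [0.5168 0.0178 0.0691] toolx yaw -9.96 q1,q6 [-0.014  0.161] w 0.571 F [-0.8  0.2 -4.7]
d tool [-0.0013  0.0164 -0.0005] rv A [-0.    -0.001  0.004] rv B [-0.006  3.14  -0.   ]
fixed_jaw_face 0.88 [261.  63.] [0.5331 0.1089 0.039 ]
holder 0.63 (array([536.7, 114.7]), array([29.5, 58.8]), 60.8) 4883
0.038 3428 (array([533.3, 117.5]), array([17. , 50.1]), 79.7)
stone 0.77 26695
(array([521.8,  41.9]), array([124.9,  49.6]), 79.9) 0.07350168842037647
plane [ 0.0037 -0.0001  0.0716]
```

Request:
jog_arm:
  increments:
    - [-0.0015, 0, 0.002, 0, 0, 0, 0.45]
    - [0, 0.007, 0, 0, 0, 0, 0.45]
    - [0, 0.005, 0, 0, 0, 0, 0.45]
    - [0, 0.002, 0, 0, 0, 0, 0.45]
    - [0, 0, 0, 0, 0, 0, 0.45]

```text
time: 12.0
tool_pos: [0.5184, 0.0201, 0.0575]
tcp_rot: [-1.566, 0.128, -0.144]
wrist_force: [-0.5, 0.1, -4.9]
width: 0.568
```

```bash
python3 - <<'E'
from h import *
plan([.5155,.0195,.0527],np.radians(-9.9))
E
```

```text
t 12.0 pos [0.5184 0.0201 0.0575] toolx yaw -9.96 q1,q6 [-0.009  0.165] w 0.568 F [-0.5  0.1 -4.9]
d tool [-0.0028  0.0047 -0.0011] rv A [-0.001 -0.001  0.01 ] rv B [-1.600e-02  3.141e+00 -2.000e-03]
```

Request:
jog_arm:
  increments:
    - [-0.003, 0.001, -0.001, 0, 0, 0.01, 0.45]
    - [0, 0.002, 0, 0, 0, 0, 0.45]
    - [0, 0, 0, 0, 0, 0, 0.45]

```text
time: 12.38
tool_pos: [0.5152, 0.0196, 0.0543]
tcp_rot: [-1.565, 0.137, -0.136]
wrist_force: [0.3, 0.3, -5.6]
width: 0.569
```

```bash
python3 - <<'E'
from h import *
plan([.5155,.0195,.0527],np.radians(-9.9))
E
```

```text
t 12.38 pos [0.5152 0.0196 0.0543] toolx yaw -9.96 q1,q6 [-0.011  0.162] w 0.569 F [ 0.3  0.3 -5.6]
d tool [ 0.0003  0.0016 -0.    ] rv A [-0.001 -0.001 -0.   ] rv B [ 1.00e-03  3.14e+00 -2.00e-03]
```

Request:
jog_arm:
  increments:
    - [0, 0.001, 0, 0, 0, 0, 0.45]
    - [0, 0.001, 0, 0, 0, 0, 0.45]
    - [0, 0, 0, 0, 0, 0, 0.45]

```text
time: 12.75
tool_pos: [0.5154, 0.0196, 0.0524]
tcp_rot: [-1.565, 0.136, -0.137]
wrist_force: [-0.1, 0.2, -6.3]
width: 0.566
```

Request:
jog_arm:
  increments:
    - [0, 0.001, 0, 0, 0, 0, 0.45]
    - [0, 0, 0, 0, 0, 0, 0.45]

```text
time: 13.0
tool_pos: [0.5156, 0.0196, 0.0515]
tcp_rot: [-1.565, 0.136, -0.137]
wrist_force: [0.1, -0.3, -5.0]
width: 0.567
```

Request:
jog_arm:
  increments:
    - [0, 0.001, 0, 0, 0, 0, 0.45]
    - [0, 0, 0, 0, 0, 0, 0.45]

```text
time: 13.25
tool_pos: [0.5159, 0.0196, 0.0516]
tcp_rot: [-1.565, 0.136, -0.137]
wrist_force: [0.5, 0.1, -5.4]
width: 0.568
```

Request:
jog_arm:
  increments:
    - [-0.0005, 0.001, 0, 0, 0, 0, 0.45]
    - [0, 0.001, 0, 0, 0, 0, 0.45]

```text
time: 13.5
tool_pos: [0.516, 0.0196, 0.0514]
tcp_rot: [-1.565, 0.136, -0.137]
wrist_force: [-4.8, -0.1, 8.2]
width: 0.57
```

Contact confirmed (stone resting, load relieved). I release and rise.

Request:
jog_arm:
  increments:
    - [0, 0, 0, 0, 0, 0, 0.62]
    - [0, 0, 0, 0, 0, 0, 0.75]
    - [0, 0, 0, 0, 0, 0, 0.75]
    - [0, -0.01, 0, 0, 0, 0, 0.75]
    - [0, -0.03, 0, 0, 0, 0, 0.75]
    - [0, -0.05, 0, 0, 0, 0, 0.75]
    - [0, -0.05, -0.02, 0, 0, 0, 0.75]

```text
time: 14.38
tool_pos: [0.5109, 0.0003, 0.193]
tcp_rot: [-1.565, 0.138, -0.133]
wrist_force: [0.7, 0.1, -0.7]
width: 0.751
```

```bash
python3 - <<'E'
from h import *
rows([(.50,-.08,.2,35,5),(.495,-.20,.2,80,5)],.45)
E
```

```text
[0.001, -0.001, -0.016, 0, -0.157, 0, 0.45],
[-0.002, -0.002, -0.016, 0, -0.156, 0, 0.45],
[-0.005, -0.001, -0.016, 0, -0.157, 0, 0.45],
[-0.007, -0.002, -0.015, 0, -0.156, 0, 0.45],
[-0.008, -0.001, -0.013, 0, -0.157, 0, 0.45],
[-0.015, 0.0, -0.019, 0, -0.157, 0, 0.45],
[-0.017, 0.0, -0.017, 0, -0.157, 0, 0.45],
[-0.02, 0.0, -0.013, 0, -0.157, 0, 0.45],
[-0.022, 0.0, -0.011, 0, -0.157, 0, 0.45],
[-0.023, 0.0, -0.007, 0, -0.158, 0, 0.45],
```

```bash
python3 - <<'E'
from h import *
rows([(.525,-.145,.2,80,10)],.45)
E
```

```text
[0.004, -0.001, -0.014, 0, -0.157, 0, 0.45],
[0.002, -0.0, -0.015, 0, -0.157, 0, 0.45],
[-0.001, -0.001, -0.014, 0, -0.157, 0, 0.45],
[-0.003, -0.001, -0.014, 0, -0.156, 0, 0.45],
[-0.005, -0.0, -0.014, 0, -0.157, 0, 0.45],
[-0.007, -0.001, -0.013, 0, -0.157, 0, 0.45],
[-0.009, -0.001, -0.011, 0, -0.157, 0, 0.45],
[-0.011, -0.001, -0.01, 0, -0.157, 0, 0.45],
[-0.012, -0.0, -0.008, 0, -0.157, 0, 0.45],
[-0.014, -0.001, -0.006, 0, -0.157, 0, 0.45],
```

Request:
jog_arm:
  increments:
    - [0.004, -0.001, -0.014, 0, -0.157, 0, 0.45]
    - [0.002, 0, -0.015, 0, -0.157, 0, 0.45]
    - [-0.001, -0.001, -0.014, 0, -0.157, 0, 0.45]
    - [-0.003, -0.001, -0.014, 0, -0.156, 0, 0.45]
    - [-0.005, 0, -0.014, 0, -0.157, 0, 0.45]
    - [-0.007, -0.001, -0.013, 0, -0.157, 0, 0.45]
    - [-0.009, -0.001, -0.011, 0, -0.157, 0, 0.45]
    - [-0.011, -0.001, -0.01, 0, -0.157, 0, 0.45]
    - [-0.012, 0, -0.008, 0, -0.157, 0, 0.45]
    - [-0.014, -0.001, -0.006, 0, -0.157, 0, 0.45]

```text
time: 15.62
tool_pos: [0.534, -0.1503, 0.2159]
tcp_rot: [-1.278, -1.133, 1.11]
wrist_force: [-1.1, 0.7, 0.8]
width: 0.452
```

```bash
python3 - <<'E'
from hold import *
w=look("wrist","pics/k.png")
for m in spotter.masks_of(w,"sharpening_stone")[:1]:
    P=cloud(w,m["mask"]); print("stone",round(m["p"],2),len(P))
    Q=P[(abs(P[:,2]-np.median(P[:,2]))<.006)]; print(rect(Q),np.median(Q[:,2]))
plan([.4876,-.1447,.1],np.radians(80))
E
```

```text
fixed_jaw_face 0.7 [502. 146.] [0.534  0.1117 0.039 ]
sliding_jaw_face 0.6 [308. 134.] [ 0.4957 -0.0972  0.039 ]
knob_grip 0.88 [262. 131.] [ 0.4855 -0.146   0.056 ]
holder 0.73 (array([504.9, -40.2]), array([334. ,  52.6]), 80.0) 7226
0.03 2040 (array([ 490.5, -121.3]), array([102.3,  52.4]), 79.9)
0.038 784 (array([508.7, -16.6]), array([286.1,  49.1]), 80.0)
0.055 578 (array([ 485.5, -145.9]), array([12.7, 46.4]), 74.5)
stone 0.74 8768
(array([516.7,  17.5]), array([180.4,  49.5]), 79.9) 0.05593188477166622
t 15.97 pos [ 0.5337 -0.1492  0.2153] toolx yaw 82.67 q1,q6 [-0.32  -1.765] w 0.45 F [0.5 0.6 0.3]
d tool [-0.0016  0.1144  0.0484] rv A [0.018 0.047 0.002] rv B [ 3.000e-03 -3.095e+00 -2.900e-02]
```

View pics/k.png

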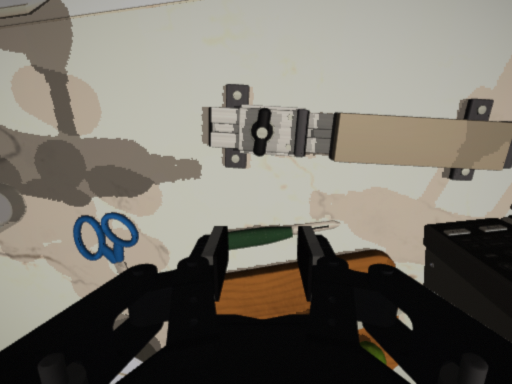

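The wrist view shows the stone flat on the bed at (333..508, 113..165), parallel to the rail. The sliding jaw is at (301,133), leaving a gap to the stone, and the knob is at (262,131) with its wings slightly clockwise of square (about 5°). I grip the knob.

Request:
jog_arm:
  increments:
    - [-0.002, 0.02, 0.024, 0.018, 0.138, 0.002, 0.45]
    - [-0.001, 0.03, 0.024, 0, 0, 0, 0.45]
    - [0, 0.05, 0, 0, 0, 0, 0.45]
    - [0, 0.01, 0, 0, 0, 0, 0.45]
    - [0, 0, 0, 0, 0, 0, 0.45]

```text
time: 16.6
tool_pos: [0.4875, -0.1406, 0.105]
tcp_rot: [-1.329, -1.009, 1.004]
wrist_force: [0.5, -0.4, 0.8]
width: 0.451
```

```bash
python3 - <<'E'
from hold import *
plan([.4855,-.146,.060],np.radians(75))
E
```

```text
t 16.6 pos [ 0.4875 -0.1406  0.105 ] toolx yaw 74.37 q1,q6 [-0.331 -1.629] w 0.451 F [ 0.5 -0.4  0.8]
d tool [-0.0058  0.045   0.0007] rv A [ 0.005 -0.011  0.001] rv B [-1.000e-03  3.131e+00  7.000e-03]
```

Request:
jog_arm:
  increments:
    - [-0.006, 0.01, 0.001, 0.005, -0.01, 0, 0.45]
    - [0, 0.015, 0, 0, 0, 0, 0.45]
    - [0, 0.012, 0, 0, 0, 0, 0.45]
    - [0, 0.004, 0, 0, 0, 0, 0.45]
    - [0, 0, 0, 0, 0, 0, 0.45]

```text
time: 17.23
tool_pos: [0.4886, -0.1477, 0.0653]
tcp_rot: [-1.327, -1.018, 1.011]
wrist_force: [0.1, 0.0, 0.1]
width: 0.453
```

```bash
python3 - <<'E'
from hold import *
plan([.4855,-.146,.060],np.radians(75))
E
```

```text
t 17.23 pos [ 0.4886 -0.1477  0.0653] toolx yaw 74.96 q1,q6 [-0.343 -1.652] w 0.453 F [0.1 0.  0.1]
d tool [0.0008 0.0053 0.0035] rv A [ 0.006 -0.001  0.   ] rv B [-0.     3.141  0.009]
```

Request:
jog_arm:
  increments:
    - [0.001, 0.003, 0.0035, 0.006, 0, 0, 0.45]
    - [0, 0.002, 0, 0, 0, 0, 0.45]
    - [0, 0, 0, 0, 0, 0, 0.25]
    - [0, 0, 0, 0, 0, 0, 0.0]
    - [0, 0, 0, 0, 0, 0, 0.0]
    - [0, 0, 0, 0, 0, 0, 0.0]
  force: 40

```text
time: 17.98
tool_pos: [0.4859, -0.1457, 0.0608]
tcp_rot: [-1.323, -1.014, 1.013]
wrist_force: [0.0, -0.2, -0.5]
width: 0.124
```

```bash
python3 - <<'E'
from hold import *
w=read_camera("wrist"); cv2.imwrite("pics/l.png",w["img"])
plan([.4855,-.146,.060],np.radians(75))
M=R.from_rotvec(readout.read_state()["tcp_rot"]).as_matrix()
print("26 mm along holder y in tool:",(M.T@np.array([np.cos(np.radians(80)),np.sin(np.radians(80)),0])*.026).round(4))
E
```

```text
t 18.02 pos [ 0.4859 -0.1457  0.0608] toolx yaw 74.94 q1,q6 [-0.341 -1.649] w 0.131 F [ 0.6  0.4 -0.4]
d tool [-0.0003  0.0008  0.0003] rv A [ 0.001 -0.001  0.   ] rv B [-1.000e-03  3.141e+00  2.000e-03]
26 mm along holder y in tool: [0.0259 0.     0.0023]
```

View pics/l.png

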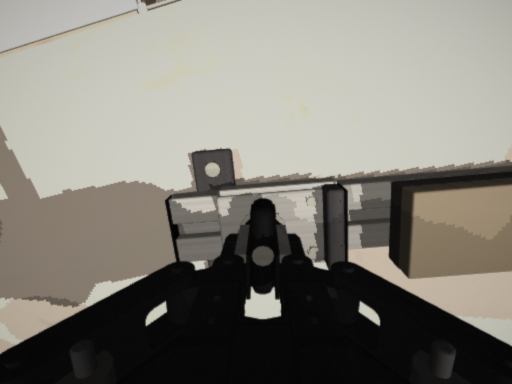

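The fingers pinch the wings at (263,245). The jaw is at (335,225) and the stone end at (392,225), so there is a gap of roughly 25 mm. I slide the jaw.

Request:
jog_arm:
  increments:
    - [0.003, 0, 0.0003, 0, 0, 0, 0.0]
    - [0.005, 0, 0.0005, 0, 0, 0, 0.0]
    - [0.005, 0, 0.0005, 0, 0, 0, 0.0]
    - [0.005, 0, 0.0005, 0, 0, 0, 0.0]
    - [0, 0, 0, 0, 0, 0, 0.0]

```text
time: 18.65
tool_pos: [0.4892, -0.1271, 0.0608]
tcp_rot: [-1.324, -1.014, 1.013]
wrist_force: [0.8, 0.4, 0.9]
width: 0.128
```

Request:
jog_arm:
  increments:
    - [0.003, 0, 0.0003, 0, 0, 0, 0.0]
    - [0.002, 0, 0.0002, 0, 0, 0, 0.0]
    - [0.002, 0, 0.0002, 0, 0, 0, 0.0]
    - [0.002, 0, 0.0002, 0, 0, 0, 0.0]

```text
time: 19.15
tool_pos: [0.4909, -0.1179, 0.0608]
tcp_rot: [-1.324, -1.014, 1.013]
wrist_force: [-0.1, -0.7, -1.3]
width: 0.131
```

Request:
jog_arm:
  increments:
    - [0.002, 0, 0.0002, 0, 0, 0, 0.0]
    - [0.001, 0, 0.0001, 0, 0, 0, 0.0]

```text
time: 19.4
tool_pos: [0.4913, -0.1156, 0.0608]
tcp_rot: [-1.325, -1.014, 1.015]
wrist_force: [0.1, -3.9, -1.5]
width: 0.128
```

Request:
jog_arm:
  increments:
    - [0.002, 0, 0.0002, 0, 0, 0, 0.0]
    - [0.001, 0, 0.0001, 0, 0, 0, 0.0]

```text
time: 19.65
tool_pos: [0.4917, -0.1136, 0.0609]
tcp_rot: [-1.327, -1.014, 1.017]
wrist_force: [-1.8, -9.0, -2.5]
width: 0.132
```

Request:
jog_arm:
  increments:
    - [0.001, 0, 0.0001, 0, 0, 0, 0.0]
    - [0.001, 0, 0.0001, 0, 0, 0, 0.0]

```text
time: 19.9
tool_pos: [0.4916, -0.1135, 0.0608]
tcp_rot: [-1.329, -1.013, 1.021]
wrist_force: [-2.1, -8.0, -1.2]
width: 0.131
```

```bash
python3 - <<'E'
from hold import *
s=readout.read_state(); print(s["time"],np.round(s["tool_pos"],4),np.round(s["wrist_force"],1))
w=read_camera("wrist"); t=read_camera("top")
i=cv2.resize(t["img"][150:230,190:350],None,fx=4,fy=4,interpolation=cv2.INTER_CUBIC)
cv2.imwrite("pics/m.png",np.vstack([w["img"][:, :],cv2.resize(i,(512,256))])[:600])
plan([.4855,-.146,.060],np.radians(75))
E
```

```text
19.9 [ 0.4916 -0.1135  0.0608] [-2.1 -8.  -1.2]
t 20.0 pos [ 0.4917 -0.1135  0.0609] toolx yaw 75.11 q1,q6 [-0.271 -1.575] w 0.127 F [-1.7 -8.1 -1.2]
d tool [-0.033   0.0011 -0.0024] rv A [ 0.003  0.002 -0.008] rv B [-0.013 -3.14  -0.005]
```

View pics/m.png

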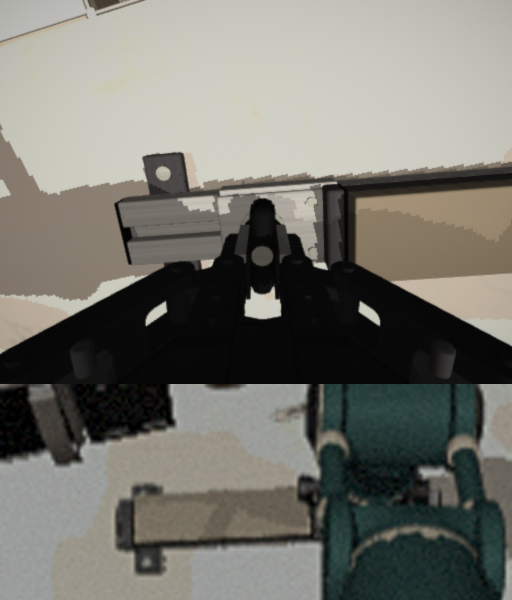

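Request:
jog_arm:
  increments:
    - [0.003, 0, 0.0003, 0, 0, 0, 0.0]
    - [0.003, 0, 0.0003, 0, 0, 0, 0.0]

```text
time: 20.25
tool_pos: [0.4917, -0.1132, 0.0609]
tcp_rot: [-1.334, -1.01, 1.031]
wrist_force: [-3.5, -17.7, -2.2]
width: 0.132
```

Request:
jog_arm:
  increments:
    - [0.003, 0, 0.0003, 0, 0, 0, 0.0]

```text
time: 20.38
tool_pos: [0.4917, -0.1131, 0.0609]
tcp_rot: [-1.337, -1.009, 1.036]
wrist_force: [-2.2, -16.6, -2.1]
width: 0.129
```

```bash
python3 - <<'E'
from hold import *
plan([.4917,-.1131,.060],np.radians(75))
E
```

```text
t 20.38 pos [ 0.4917 -0.1131  0.0609] toolx yaw 75.44 q1,q6 [-0.26  -1.556] w 0.129 F [ -2.2 -16.6  -2.1]
d tool [0.0001 0.0009 0.    ] rv A [ 0.004  0.008 -0.024] rv B [-0.038 -3.134 -0.007]
```

Request:
jog_arm:
  increments:
    - [0.002, 0, 0.0002, 0, 0.12, -0.012, 0.0]
    - [0.002, 0, 0.0004, 0, 0.15, -0.008, 0.0]
    - [0.0015, 0, 0.0006, 0, 0.15, 0, 0.0]
  force: 60

```text
time: 20.75
tool_pos: [0.4915, -0.1137, 0.0609]
tcp_rot: [-1.473, -0.692, 0.699]
wrist_force: [-0.1, -9.8, -1.5]
width: 0.121
```

```bash
python3 - <<'E'
from hold import *
plan([.4917,-.1131,.060],np.radians(0)); print(readout.read_state()["torque"])
E
```

```text
t 20.75 pos [ 0.4915 -0.1137  0.0609] toolx yaw 50.93 q1,q6 [-0.267 -1.144] w 0.121 F [-0.1 -9.8 -1.5]
d tool [0.0006 0.0009 0.0002] rv A [ 0.016  0.889 -0.004] rv B [-0.005 -2.253 -0.02 ]
[-1.29134616  0.19741272  0.1046404 ]
```

Request:
jog_arm:
  increments:
    - [0.0022, 0, 0.0012, 0, 0.15, 0, 0.0]
    - [0.0018, 0, 0.0015, 0, 0.15, 0, 0.0]
    - [0.0015, 0, 0.0017, 0, 0.15, 0, 0.0]

```text
time: 21.12
tool_pos: [0.4913, -0.1135, 0.0611]
tcp_rot: [-1.572, -0.334, 0.343]
wrist_force: [-2.4, -12.3, -1.8]
width: 0.126
```

```bash
python3 - <<'E'
from hold import *
plan([.4917,-.1131,.060],np.radians(0)); print(readout.read_state()["torque"])
E
```

```text
t 21.12 pos [ 0.4913 -0.1135  0.0611] toolx yaw 24.61 q1,q6 [-0.258 -0.665] w 0.126 F [ -2.4 -12.3  -1.8]
d tool [0.0005 0.0011 0.0003] rv A [ 0.028  0.43  -0.006] rv B [-0.008 -2.712 -0.039]
[-1.7977662   0.46820699  0.12152889]
```

Request:
jog_arm:
  increments:
    - [0.001, 0, 0.0016, 0.01, 0.15, 0, 0.0]
    - [0.0008, 0, 0.0018, 0.008, 0.15, 0, 0.0]
    - [0.0004, 0, 0.0019, 0, 0.12, 0, 0.0]
    - [0, 0, 0, 0, 0.05, 0, 0.0]
    - [0, 0, 0, 0, 0.05, 0, 0.0]

```text
time: 21.75
tool_pos: [0.491, -0.1139, 0.0614]
tcp_rot: [-1.592, 0.081, -0.072]
wrist_force: [0.5, -1.9, -0.8]
width: 0.124
```

```bash
python3 - <<'E'
from hold import *
plan([.4917,-.1131,.060],np.radians(0)); print(readout.read_state()["torque"])
E
```

```text
t 21.75 pos [ 0.491  -0.1139  0.0614] toolx yaw -5.56 q1,q6 [-0.262 -0.145] w 0.124 F [ 0.5 -1.9 -0.8]
d tool [0.0007 0.0014 0.0009] rv A [ 0.023 -0.097 -0.006] rv B [0.009 3.044 0.035]
[-0.08013882  0.02348474  1.6899938 ]
```

Wrist torque reached 1.7 N m, well above the 0.2 N m clamp torque, so the knob is against its stop. I release and rise.

Request:
jog_arm:
  increments:
    - [0, 0, 0, 0, 0, 0, 0.2]
    - [0, 0, 0, 0, 0, 0, 0.4]
    - [0, 0, 0, 0, 0, 0, 0.4]
    - [0, -0.015, 0, 0, 0, 0, 0.4]
    - [0, -0.04, 0, 0, 0, 0, 0.4]
    - [0, -0.055, 0, 0, 0, 0, 0.4]
    - [0, -0.055, -0.03, 0, 0, 0, 0.4]
    - [0, 0, -0.05, 0, 0, 0, 0.4]
    - [0, 0, 0, 0, 0, 0, 0.4]

```text
time: 22.88
tool_pos: [0.4853, -0.1898, 0.2393]
tcp_rot: [-1.592, 0.075, -0.074]
wrist_force: [-0.6, -0.3, -0.3]
width: 0.407
```

```bash
python3 - <<'E'
from hold import *
w=look("wrist","pics/n.png")
for m in spotter.masks_of(w,"sharpening_stone")[:1]:
    P=cloud(w,m["mask"]); print("stone",round(m["p"],2),len(P))
    Q=P[(abs(P[:,2]-np.median(P[:,2]))<.006)]; print(rect(Q),np.median(Q[:,2]))
    A=np.c_[Q[:,:2],np.ones(len(Q))]; print("plane",np.linalg.lstsq(A,Q[:,2],rcond=None)[0].round(4))
H=np.load("holder.npy"); K=H[H[:,2]>.06]; print("knob",len(K),rect(K))
plan([.4,-.2,.2],0)
E
```

```text
sliding_jaw_face 0.92 [264.  56.] [ 0.4994 -0.0665  0.039 ]
knob_grip 0.94 [259. 100.] [ 0.4892 -0.1117  0.056 ]
holder 0.73 (array([ 487.6, -136.6]), array([140.6,  52.6]), 79.7) 5924
0.03 1945 (array([ 493.3, -105.9]), array([70.8, 52.4]), 79.9)
0.038 705 (array([494.6, -96.4]), array([58.5, 49.8]), 79.2)
0.055 539 (array([ 491.5, -114.8]), array([47. , 12.7]), 89.5)
knob 531 (array([ 491.6, -114.8]), array([47. , 12.6]), 89.5)
t 23.23 pos [ 0.4847 -0.1862  0.2362] toolx yaw -5.15 q1,q6 [-0.402 -0.305] w 0.401 F [0.1 1.  0. ]
d tool [-0.083   0.037  -0.0206] rv A [ 0.02  -0.09  -0.006] rv B [0.008 3.052 0.03 ]
```

View pics/n.png

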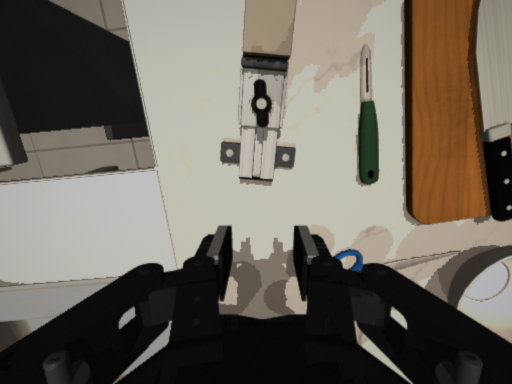

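The knob's wings now point along world yaw 89.5°, a turn of about 1.40 rad clockwise. The jaw at (265,62) meets the stone's end with no gap visible. One look at the fixed-jaw end remains.

Request:
jog_arm:
  increments:
    - [0, 0, 0.05, 0, 0, 0, 0.4]
    - [0, 0, 0.05, 0, 0, 0, 0.4]
    - [0, 0, 0.02, 0, 0, 0, 0.4]
    - [0, 0, 0, 0, 0, 0, 0.4]
    - [0, 0, 0, 0, 0, 0, 0.4]

```text
time: 23.85
tool_pos: [0.4943, -0.0611, 0.2308]
tcp_rot: [-1.589, 0.076, -0.06]
wrist_force: [-1.5, 0.0, 0.1]
width: 0.4
```

```bash
python3 - <<'E'
from hold import *
w=look("wrist","pics/o.png")
for m in spotter.masks_of(w,"sharpening_stone")[:1]:
    P=cloud(w,m["mask"]); print("stone",round(m["p"],2),len(P))
    Q=P[(abs(P[:,2]-np.median(P[:,2]))<.006)]; print(rect(Q),np.median(Q[:,2]))
    A=np.c_[Q[:,:2],np.ones(len(Q))]; print("plane",np.linalg.lstsq(A,Q[:,2],rcond=None)[0].round(4))
cv2.imwrite("pics/o2.png",cv2.resize(w["img"][:300,130:430],None,fx=2,fy=2))
t=read_camera("top")
for n in ["flattening_block","mug","tumbler","scissors","peeler"]:
    for m in spotter.masks_of(t,n)[:2]: P=cloud(t,m["mask"]); print(n,round(m["p"],2),rect(P))
E
```

```text
sliding_jaw_face 0.81 [268. 176.] [ 0.4996 -0.0678  0.039 ]
knob_grip 0.79 [266. 218.] [ 0.4931 -0.1131  0.056 ]
holder 0.68 (array([501.8, -58.1]), array([299.8,  52.5]), 79.9) 5103
0.03 1383 (array([ 493.2, -106.4]), array([68.8, 52.5]), 79.7)
0.038 410 (array([494.7, -96.6]), array([54. , 49.5]), 79.6)
0.055 423 (array([509.7, -24.1]), array([230.4,  49.1]), 80.1)
stone 0.76 8634
(array([517. ,  19.4]), array([177.1,  49.5]), 79.7) 0.056004684706782853
plane [-0.0019 -0.0005  0.057 ]
flattening_block 0.69 (array([491.3, 314.7]), array([117.1,  52.4]), 15.4)
flattening_block 0.35 (array([485.8, -29.3]), array([317.6, 104.4]), 84.0)
mug 0.79 (array([427.8, 509. ]), array([104. ,  78.9]), 46.7)
tumbler 0.81 (array([ 552.4, -515.2]), array([ 81.5, 131.9]), 25.4)
scissors 0.64 (array([ 650.4, -375.3]), array([ 80.2, 169.1]), 82.1)
peeler 0.72 (array([455.9, -20.1]), array([323.8, 194.3]), 79.7)
```

View pics/o2.png

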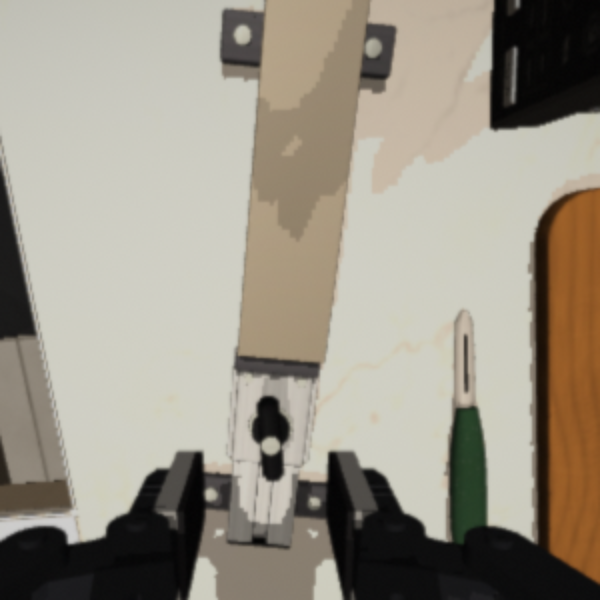

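The stone meets the sliding jaw flush at (275,360) in this crop, lies flat, and is centred. The fixed-jaw end is just out of frame, so I take one last look further forward.

Request:
jog_arm:
  increments:
    - [0.005, 0, 0.05, 0, 0.08, 0, 0.4]
    - [0.005, 0, 0.04, 0, 0, 0, 0.4]
    - [0, 0, 0, 0, 0, 0, 0.4]
    - [0, 0, 0, 0, 0, 0, 0.4]

```text
time: 25.0
tool_pos: [0.5164, 0.0275, 0.2296]
tcp_rot: [-1.586, 0.142, -0.129]
wrist_force: [0.1, 0.5, 0.2]
width: 0.401
```

```bash
python3 - <<'E'
from hold import *
w=look("wrist","pics/p.png")
P=cloud(w,np.ones((384,512),bool))-[.517,.0194,0]; a=np.radians(79.8)
y=P[:,:2]@[np.cos(a),np.sin(a)]; x=P[:,:2]@[np.sin(a),-np.cos(a)]
for k in np.arange(82,114,2):
    s=(abs(x)<.015)&(abs(y*1000-k)<1); print(k,s.sum(),(np.median(P[s,2])*1000).round(1) if s.any() else '',end='; ')
cv2.imwrite("pics/p2.png",cv2.resize(w["img"][:300,130:430],None,fx=2,fy=2))
print(readout.read_state()["wrist_force"])
E
```

```text
sliding_jaw_face 0.84 [262. 246.] [ 0.4983 -0.0676  0.039 ]
knob_grip 0.62 [261. 286.] [ 0.4899 -0.113   0.056 ]
holder 0.77 (array([507.6, -29.8]), array([322.7,  51.9]), 79.5) 4461
0.03 1018 (array([ 492.4, -112.2]), array([56.6, 51.8]), 79.4)
0.038 912 (array([511.9,  -3.4]), array([261.7,  48.9]), 79.9)
0.055 383 (array([515. , -15.4]), array([250.7,  24.2]), 77.7)
82 58 55.7; 84 58 56.0; 86 58 55.9; 88 58 56.0; 90 58 55.9; 92 32 44.5; 94 68 44.6; 96 55 45.2; 98 56 44.8; 100 62 45.0; 102 59 44.9; 104 56 45.0; 106 33 44.1; 108 28 24.9; 110 36 24.4; 112 17 23.3; [ 0.18786595 -0.61834598 -0.45864686]
```

View pics/p2.png

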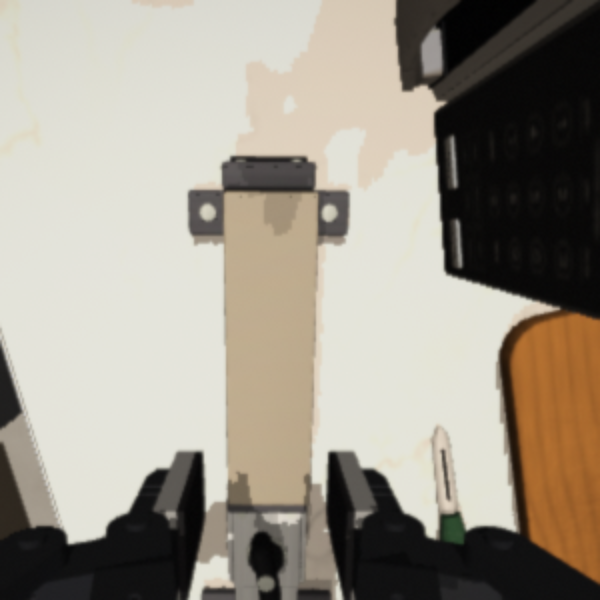

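The stone at (225..317, 190..505) meets the fixed jaw at (268,175) and the sliding jaw at the bottom, with no gap and within about 1 mm of centre. The depth profile steps straight from stone top (56 mm) to jaw top (45 mm). I hand in.

```bash
python3 -c "
from workcell import bot; print(bot.finish_job())"
```

```text
the job is handed in; nothing more can be done
None
```

The sharpening stone is clamped in its holder and the job is handed in, at about 25 s of the 54 s allowed.

**What I did:** I gripped the smooth stone at the right of the holder and laid it flat on the bed. I then slid the loose jaw up by its knob until it stalled at about 18 N. Finally I turned the knob clockwise to its stop, where the wrist torque reached about 1.7 N m, and backed away.

**Last checks:**
- **Stone:** it lies level, with its top at 56 mm and about 1 mm off centre.
- **Fixed jaw:** the depth profile steps straight from the stone to the jaw, so there is no gap.
- **Sliding jaw:** no gap shows in the picture.
- **Knob:** its wings stand about 1.40 rad clockwise of fully loose, which is fully tight.

**Doubtful or failed readings:**
- **Neighbouring things:** in the last top view the flattening block and mug read within about 4 mm of where they were. The tumbler and scissors outlines shifted by 10 to 17 mm, and the peeler mask was a false hit on the holder. The arm never went near any of these except to pass over, so I take the shifts as mask noise.
- **Setting down:** the force reading swung about 13 N when the stone touched the bed, just before release.

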